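# Hold the switch test clamp open at size

### The arm

A 6-joint arm with a two-finger parallel gripper is mounted at the origin on the work surface. World frame = base frame: x ahead of the robot, y to its left, z up, the work surface at z = 0. Lengths are in m, angles in degrees, forces in N, time in s.
With the tool pointing down it reaches from about 0.3 to 0.75 m from the base axis. Payload 8.5 kg.
Tool frame: the origin (TCP) lies between the finger pads; the fingertips stand 8 mm ahead of it and the grasp point (between the pads) lies 11 mm behind it; y points along the fingers, x is the direction in which the jaws open and shut, and the axes are right-handed (so a half turn about y gives the same grasp; the last joint's range is limited). The gripper opens to 85 mm and grips with 20 to 120 N. Pads are 22 mm wide; open, the fingers measure 114 mm over their backs; the gripper's body (76 mm by 85 mm) begins 54 mm behind the grasp point. The pads swing forward as they close: fully open they stand 13 mm farther back than shut.
Start: joints at [54.586, 21.807, 74.336, -0, 83.858, -12.336], TCP at [0.216, 0.506, 0.239] pointing down, gripper open.
Joint ranges: [-178.18, 178.18], [-50.72, 133.34], [12.68, 142.11], [-81.47, 261.47], [9.98, 163.14], [-165.26, 165.26]. Speed limits (degrees/s): [136.94, 136.94, 180, 180, 180, 180].

### API

Orientations are given as a 3x3 rotation matrix whose columns are the frame's x, y, z axes.
In Python, from plant import observe, camera, camera_info, close_job, masks_of gives the robot as it stands.
- The arm moves only by the tool step_arm, never from a script. Its argument "moves" is a list of rows, each a list of 3 entries, a list of its own where there are three numbers: the shift along the tool's x, y, z as a fraction of full scale, then the turn, a rotation vector about the tool's x, y, z as a fraction of full scale, then the closure, from 0 (fully open) to 1 (shut). In form: [[[dx, dy, dz], [ax, ay, az], gripper], ...]. A call has 1 to 5 rows; each row is the pose to reach, as a shift and turn from the pose commanded when the call began, along the tool's axes at that moment; what a row does not reach only later rows make up. Full scale, the value 1, is 0.25 m for a shift and 90 degrees for a turn. A row lasts 1/8 s, in which the tool goes at most 62.5 mm and 10.7 degrees, less where a joint would pass 70% of its speed; a pose out of reach is approached as far as the arm can. A call with a number of a shift or a turn outside -1 to 1 is refused whole. A call with a gripper value outside its range is refused whole. The fingers move at their own pace and stop on an object; "grip_force" is the grip in N (left out, the last holds). Time passes only in rows, so rows that repeat a pose let the fingers close. It gives the time, the measured TCP pose, the force and the opening at its end, in the units of the state.
- observe(): the state, without advancing time (a new reading comes with each control period).
- camera(name): name is "scene" or "side" or "wrist"; returns (picture, depth): 420x560x3 uint8, red, green, blue; 420x560 float32, m along the optical axis (not along the pixel's ray), 0 where there is no reading.
- camera_info(name): a dict with "K" (3x3 intrinsics, pixels), "R" (3x3) and "t" (3): a world point X has camera coordinates R X + t; the wrist camera has in their place "T_tool_cam" (4x4, takes a point from camera to tool coordinates, whose origin is the TCP and whose axes are the tool frame's). Camera axes: x right, y down, z forward; pixel columns grow to the right and rows downward; lengths in m; the calibration is good to about 2 mm. The wrist camera is an equidistant fisheye: a pixel r from the principal point sees the ray r / f radians off the axis. A picture is of the moment at which its call begins: read the wrist's pose just before it. camera_info takes no time and is no camera call.
- close_job(): hands the job in, once; it reports no verdict.
Trained networks look in the newest picture that a camera, given by its name, has taken for a name from the list of things; names that differ only in an ending like _2 or _b are one class to them, and where a whole thing is asked for, a point or a joint stands for the part that bears it (a point fixed in the world has none). Each returns a list of dicts, best first, with "confidence" (0 to 1); they miss things now and then, are a little off and sometimes report something else, mostly with a low value. They report only what shows in the picture. A call takes as long as a camera call.
- masks_of(camera, name): "pixels" (420x560 bool, what is visible of it) and "extent" ([left, top, width, height] in pixels, round what is visible of it).
The state is a dict: "time": time; "joints": joint angles; "qd": joint speeds; "effort": joint torques, N m; "ee_pos": TCP position; "ee_rot": TCP orientation; "contact_force": force on the tool from outside, world axes, zero at the start; "torque": the same for the moment, N m; "width": opening from 0.0 (shut) to 1.0 (fully open).
Only numpy, scipy, OpenCV 4.12 (cv2) and the standard library are available. Lean on these libraries where they do the work, as an engineer would, in place of code of your own. Each camera call takes 0.05 s, during which the arm holds its last target.

### The job

Open the switch test clamp to size so that a colleague can lay a part in it: slide the cursor along its track until its pointer is in line with the point of the size tab, and leave it there. Then pull out the spring-loaded jaw, the one with the tall post handle, until the jaw's pointer is in line with the cursor, and keep it there: the program finishes while the gripper is still holding the jaw open. Do not shove the things lying around the clamp out of place.

Things in the scene. Friction and masses are not known exactly. Their poses are not given: they have to be found in the camera images.
- jig: test clamp: grey plate 300 (x) x 210 (y) x 12 mm, fixed on the bench, yaw varies. Origin: centre of its underside. -x is the pull direction, roughly towards the robot. Steel fixed jaw at the +x end, 40 x 70 mm, top at 58 mm (x 100 to 140, y -80 to -10). Sprung jaw's lane at y = -45 mm; cursor's track at y = +40 mm, 24 mm wide, top at 18 mm; blank ruler strip at y = +92 mm. Heights: above bench
- tab: size tab: dark steel clip 14 (x) x 20 (y) x 12 mm on the jig plate by the ruler strip, with a flat point aimed at the cursor's track (-y). Fixed at jig y = 85 mm, at a jig x that varies, -75 to -25 mm. Axes parallel to the jig's. Origin: at plate-top height (12 mm), on the point's centreline; the tip lies 8 mm to -y. Its origin's jig x is the target for cursor and jaw
- cursor_mark (a point): centre of the top of the cursor's grip, 56 mm above the bench, axes as the jig's. Grip: black upright block 16 (jig x) x 26 (y) mm, from 24 to 56 mm above the bench, on an aluminium shoe 30 x 30 mm; flat pointers (tops at 22 mm) reach 30 mm to +y and -y at this point's jig x
- cursor (a joint): cursor's slide, m, 0 to 0.12: 0 at the fixed-jaw end, growing towards jig -x. Cursor_mark's jig x = 0.005 minus this value. Dry friction about 1.5 N; stays where it is left. It starts near its -x end, farther out than the tab
- jaw: sprung jaw, pulled by its handle: black upright post 20 (jig x) x 24 (y) x 50 mm on a steel draw bar 26 mm wide. Origin: under the post's centre at bench height (post 26 to 76 mm above); axes as the jig's. 50 mm clear between post and jaw block (60 mm wide, top at 52 mm) on its +x side. A flat steel pointer (top at 24 mm) reaches 38 mm to +y, towards the cursor, at the origin's jig x
- jaw_slide (a joint): sprung jaw's slide, m, 0 to 0.10: 0 shut, growing as it is pulled to jig -x. The post's jig x = 0.005 minus this value, so jaw and cursor are in line when both joints read the same. The spring pulls it shut with 5.4 N at 0 and 90 N/m more (14.4 N at 0.10); let go, it snaps shut
- stock_box: bystander: open cardboard part box 130 x 110 x 85 mm beside the clamp; origin under its centre
- door_switch: bystander: white appliance door switch, 55 x 24 x 30 mm, lying on the bench; origin under its centre
- tape_roll: bystander: cardboard tape core, 90 mm across, 45 mm high; origin under its centre

How it is judged:
By the outcome, as a careful person would: the job done as asked, in the order asked, and still so for the second after the job is handed in, while the arm keeps its last pose, push and grip.
It also fails if it takes over 48 s, if anything falls off the work surface, if the arm or the gripper's body presses on something with over 40 N, if the wrist force passes 120 N, or if a joint passes its speed limit or range.

## Working session

There is one attempt and no reset: what is moved stays moved. The work goes in short steps, Python scripts to look and compute and a tool call to move; the robot and the scene stay as the last step left them, time stands still between calls to the robot, and variables do not carry over. Pictures are saved under pics/ and viewed, and the job is handed in when it is done.

Besides the shell and the picture viewer there is one more tool, called after "Request:" by a JSON object that holds its "op" and its "data". step_arm: Moves the arm, as the interface text tells. Its arguments: {"type":"object","properties":{"moves":{"type":"array"},"grip_force":{"type":"number"}},"required":["moves"]}

```bash
ls; mkdir -p pics; python3 - <<'E'
from plant import *
import cv2,numpy as np
print(observe())
for n in ["scene","side","wrist"]:
    p,d=camera(n); cv2.imwrite(f"pics/{n}0.png",p[:,:,::-1]); np.save(f"pics/{n}0.npy",d); print(n,camera_info(n))
E
```

```text
pics
{'time': 0.0, 'joints': array([ 5.45871381e+01,  2.18435455e+01,  7.43827290e+01,  1.06239805e-04,
        8.38598490e+01, -1.23362129e+01]), 'qd': array([-0.12272484,  0.02394424, -0.02004249, -0.10434933,  0.03674767,
        0.0319752 ]), 'effort': array([ 1.83960387e-04, -4.48450649e+01, -2.31282020e+01, -1.35906093e-04,
        4.68558297e-03, -5.09124902e-05]), 'ee_pos': array([0.21542438, 0.50576182, 0.23869975]), 'ee_rot': array([[ 3.91961752e-01, -8.72518156e-04, -9.19981099e-01],
       [ 9.19980342e-01, -1.22398726e-03,  3.91962591e-01],
       [-1.46803962e-03, -9.99998870e-01,  3.22943359e-04]]), 'contact_force': array([-0.40545543,  0.90958985,  0.23893341]), 'torque': array([-0.05879464,  0.02238458, -0.04067559]), 'width': 0.9997892591413357}
scene {'K': array([[394.51734781,   0.        , 276.30582707],
       [  0.        , 394.51734781, 215.85448497],
       [  0.        ,   0.        ,   1.        ]]), 'R': array([[ 0.45760343,  0.88896859,  0.01827414],
       [ 0.6709392 , -0.3317387 , -0.66316666],
       [-0.5834721 ,  0.31572818, -0.74824864]]), 't': arr
[... 234 characters left out ...]
1, -0.05310422, -0.01483925],
       [-0.01779763,  0.56511944, -0.82481711],
       [ 0.05218722, -0.82329822, -0.56520486]]), 't': array([0.572578  , 0.06877769, 0.89807204])}
wrist {'K': array([[325.1922621 ,   0.        , 279.35288124],
       [  0.        , 325.1922621 , 208.5932801 ],
       [  0.        ,   0.        ,   1.        ]]), 'T_tool_cam': array([[ 9.99999966e-01, -1.38916725e-05, -2.60698763e-04,
        -4.34691592e-04],
       [ 2.44067193e-04, -3.04721867e-01,  9.52441349e-01,
        -1.34207559e-01],
       [-9.26716171e-05, -9.52441381e-01, -3.04721853e-01,
         7.83501281e-02],
       [ 0.00000000e+00,  0.00000000e+00,  0.00000000e+00,
         1.00000000e+00]])}
```

View pics/scene0.png

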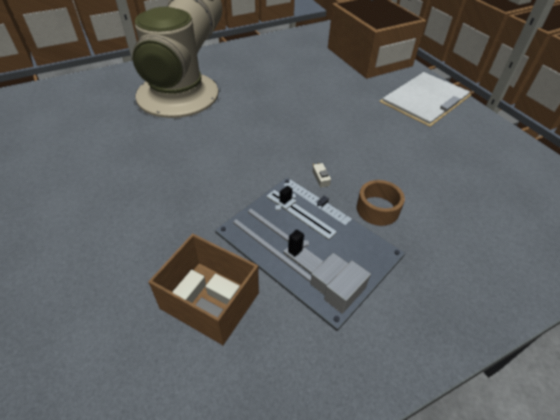

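View pics/side0.png

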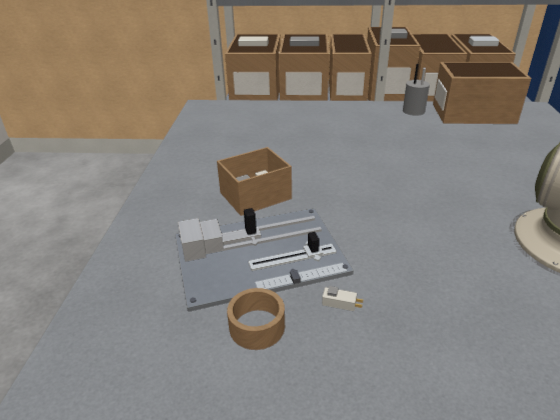

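View pics/wrist0.png

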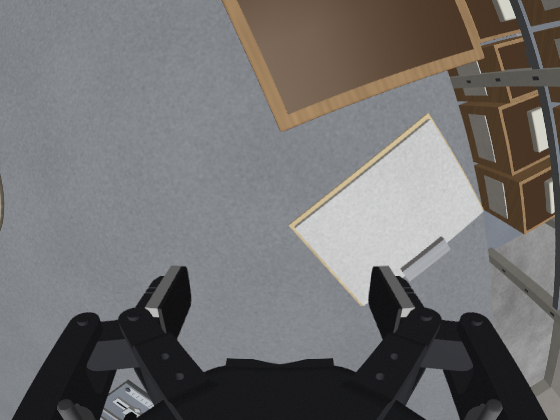

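Scene view shows the jig at about (310,245), with the cursor grip at (286,195), the tab at (323,201) and the jaw post at (296,242). The switch is at (322,173), the tape roll at (381,203) and the box at (205,288). Next I'll measure their poses.

```bash
cat > h.py <<'E'
import numpy as np,cv2
from plant import *
def world(n,p,d):
    ci=camera_info(n);K=ci["K"]
    v,u=np.nonzero(p&(d>0)); z=d[v,u]
    c=np.stack([(u-K[0,2])/K[0,0]*z,(v-K[1,2])/K[1,1]*z,z],1)
    return (c-ci["t"])@ci["R"]
def ray(n,u,v,z):
    ci=camera_info(n);K=ci["K"];R=ci["R"];t=ci["t"]
    o=-R.T@t; r=R.T@np.array([(u-K[0,2])/K[0,0],(v-K[1,2])/K[1,1],1]); return o+r*(z-o[2])/r[2]
E
python3 - <<'E'
from h import *
for n in ["scene","side"]:
    d=np.load(f"pics/{n}0.npy")
    for nm in ["jig","tab","cursor_mark","jaw"]:
        for m in masks_of(n,nm)[:1]:
            W=world(n,m["pixels"],d)
            print(n,nm,round(m["confidence"],2),m["extent"],len(W),"min",W.min(0).round(3),"max",W.max(0).round(3),"med",np.median(W,0).round(3))
            np.save(f"pics/m_{n}_{nm}.npy",m["pixels"])
            if nm=="jig":
                S=W[(W[:,2]>.005)&(W[:,2]<.025)]
                r=cv2.minAreaRect(S[:,:2].astype(np.float32)); print(r)
            else:
                zt=np.percentile(W[:,2],97); T=W[W[:,2]>zt-.006]; print("  top",zt.round(3),T.mean(0).round(4),len(T))
                T=T[:,:2].astype(np.float32); print(cv2.minAreaRect(T))
E
```

```text
scene jig 0.57 [215.7, 176.1, 189.3, 153.8] 14174 min [ 0.437 -0.086 -0.002] max [0.798 0.207 0.078] med [0.65  0.046 0.013]
((0.6224201917648315, 0.06265505403280258), (0.30008813738822937, 0.2121870368719101), 19.68391990661621)
scene tab 0.52 [315.6, 195.8, 12.8, 12.0] 86 min [0.542 0.121 0.014] max [0.56  0.15  0.026] med [0.554 0.136 0.023]
  top 0.026 [0.5527 0.1359 0.0235] 72
((0.5521957874298096, 0.1342233568429947), (0.014948277734220028, 0.029186395928263664), 18.21204948425293)
scene cursor_mark 0.65 [272.3, 185.8, 25.5, 22.0] 345 min [0.47  0.041 0.011] max [0.538 0.104 0.058] med [0.525 0.064 0.033]
  top 0.057 [0.5212 0.067  0.0552] 87
((0.5199291706085205, 0.06708014756441116), (0.016392845660448074, 0.025855783373117447), 22.505523681640625)
scene jaw 0.65 [286.5, 230.2, 58.9, 61.8] 1462 min [0.627 0.006 0.009] max [0.739 0.101 0.078] med [0.693 0.028 0.051]
  top 0.076 [0.6447 0.0206 0.075 ] 133
((0.6430244445800781, 0.0218106247484684), (0.019222328439354897, 0.02380695752799511), 20.738622665405273)
side jig 0.58 [174.6, 209.7, 180.1, 104.3] 12028 min [ 0.444 -0.098 -0.003] max [0.803 0.224 0.077] med [0.63  0.084 0.012]
((0.6197211146354675, 0.06222686916589737), (0.2996348738670349, 0.2148231565952301), 19.717472076416016)
side cursor_mark 0.75 [303.0, 232.5, 16.6, 28.7] 298 min [0.502 0.04  0.011] max [0.534 0.095 0.057] med [0.518 0.077 0.032]
  top 0.056 [0.5174 0.071  0.054 ] 69
((0.5175294280052185, 0.06931821256875992), (0.013776532374322414, 0.022572342306375504), 21.12232208251953)
side jaw 0.65 [202.2, 207.5, 57.6, 48.0] 1280 min [ 0.621 -0.055 -0.001] max [0.744 0.081 0.077] med [0.687 0.039 0.04 ]
  top 0.075 [0.6401 0.0246 0.074 ] 84
((0.6400004625320435, 0.023291319608688354), (0.018045108765363693, 0.023022523149847984), 18.769676208496094)
```

```bash
python3 - <<'E'
import cv2
a=cv2.imread("pics/scene0.png")[165:325,205:415]; cv2.imwrite("pics/scene0z.png",cv2.resize(a,(788,600),interpolation=cv2.INTER_CUBIC))
a=cv2.imread("pics/side0.png")[195:345,165:375]; cv2.imwrite("pics/side0z.png",cv2.resize(a,(798,570),interpolation=cv2.INTER_CUBIC))
E
```

```text
(no output)
```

View pics/scene0z.png

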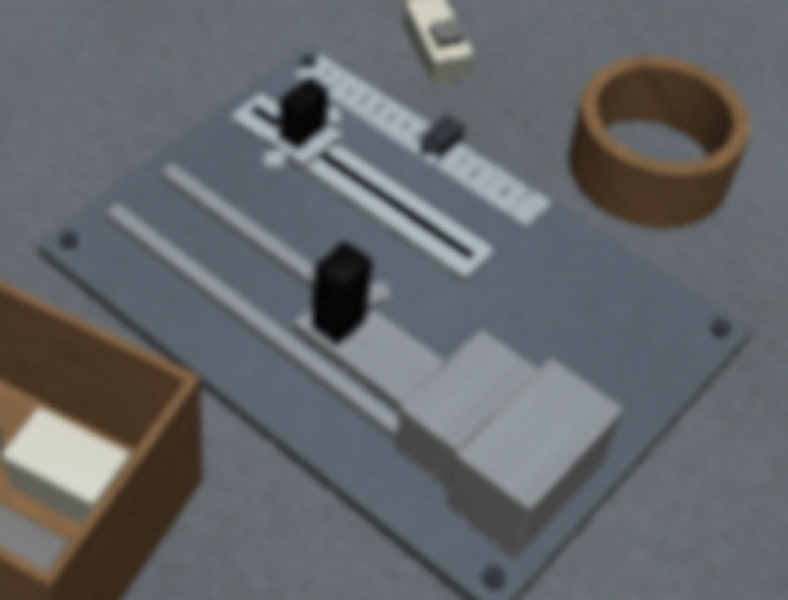

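View pics/side0z.png

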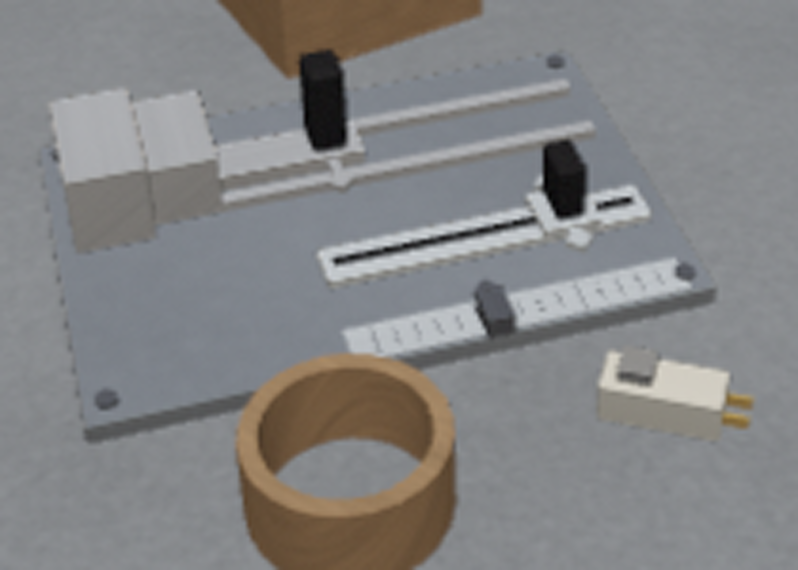

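Request:
{"op": "step_arm", "data": {"moves": [[[-0.52,0,-0.88],[0,0.28,0],0.3],[[-0.52,0,-0.88],[0,0.28,0],0.3],[[-0.52,0,-0.88],[0,0.28,0],0.3],[[-0.52,0,-0.88],[0,0.28,0],0.3],[[-0.52,0,-0.88],[0,0.28,0],0.3]], "grip_force": 30}}

```text
time: 1.18
ee_pos: [0.369, 0.2975, 0.2394]
ee_rot: [[0.75, 0.0, -0.662], [0.662, -0.0, 0.75], [0.0, -1.0, -0.001]]
contact_force: [-0.9, -0.6, -0.7]
width: 0.701
```

```bash
cat >> h.py <<'E'
YAW=np.radians(19.7); C=np.array([.621,.0625])
def J(x,y,z=0):
    c,s=np.cos(YAW),np.sin(YAW); return np.array([C[0]+c*x-s*y,C[1]+s*x+c*y,z])
def inv(w):
    c,s=np.cos(YAW),np.sin(YAW); d=np.asarray(w)[...,:2]-C; return np.stack([c*d[...,0]+s*d[...,1],-s*d[...,0]+c*d[...,1]],-1)
def plan(target,yaw=YAW):
    o=observe();R=o["ee_rot"];p=o["ee_pos"]
    c,s=np.cos(yaw),np.sin(yaw)
    Rt=np.array([[c,0,-s],[s,0,c],[0,-1,0]])
    from scipy.spatial.transform import Rotation as Q
    print("t",o["time"],"p",p.round(4),"jig",(inv(p)*1000).round(1),"F",o["contact_force"].round(1),"w",round(o["width"],3))
    print("shift",(R.T@(np.asarray(target)-p)/.25).round(4),"turn",(Q.from_matrix(R.T@Rt).as_rotvec(degrees=True)/90).round(4))
E
python3 - <<'E'
from h import *
plan(J(-.0944,.04,.16))
E
```

```text
t 1.175 p [0.369  0.2975 0.2394] jig [-158.   306.2] F [-0.9 -0.6 -0.7] w 0.701
shift [-0.1579  0.3182 -1.0833] turn [3.000e-04 2.414e-01 2.000e-04]
```

Request:
{"op": "step_arm", "data": {"moves": [[[-0.14,0.3,-0.98],[0,0.24,0],0.3],[[-0.14,0.3,-0.98],[0,0.24,0],0.3],[[-0.14,0.3,-0.98],[0,0.24,0],0.3],[[-0.14,0.3,-0.98],[0,0.24,0],0.3],[[-0.14,0.3,-0.98],[0,0.24,0],0.3]]}}

```text
time: 1.8
ee_pos: [0.505, 0.092, 0.163]
ee_rot: [[0.94, -0.002, -0.341], [0.341, -0.0, 0.94], [-0.002, -1.0, 0.001]]
contact_force: [0.1, 0.2, 0.2]
width: 0.699
```

```bash
python3 - <<'E'
from h import *
plan(J(-.0944,.04,.16))
p,d=camera("wrist"); cv2.imwrite("pics/w1.png",p[:,:,::-1]); np.save("pics/w1.npy",d)
for nm in ["tab","cursor_mark","jaw","jig"]:
    for m in masks_of("wrist",nm)[:2]: print(nm,m["confidence"],m["extent"]); np.save(f"pics/m_w1_{nm}.npy",m["pixels"])
E
```

```text
t 1.8 p [0.505 0.092 0.163] jig [-99.3  66.9] F [0.1 0.2 0.2] w 0.699
shift [ 0.019   0.0118 -0.1076] turn [-0.0004  0.0027 -0.0011]
tab 0.56 [334.1, 157.0, 18.8, 31.7]
cursor_mark 0.9 [265.5, 196.8, 33.2, 61.6]
jaw 0.7 [265.0, 194.5, 34.0, 62.2]
jaw 0.67 [238.4, 60.4, 75.5, 58.2]
jig 0.9 [225.7, 153.0, 284.2, 190.0]
```

View pics/w1.png

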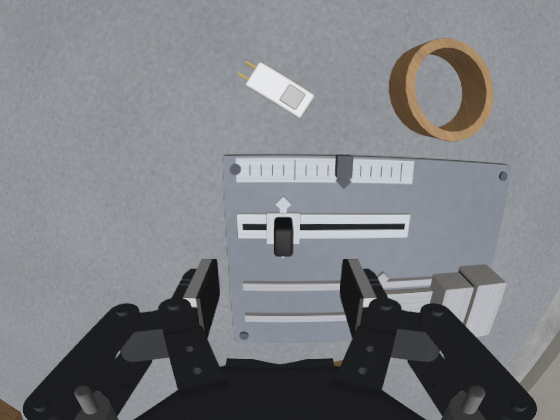

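The wrist view shows the tab point at about (344,187), the cursor's +y pointer at (283,198) and the jaw pointer at (383,275). I'll back-project the tips and the corner screws.

```bash
cat >> h.py <<'E'
def wray(u,v,z,o):
    ci=camera_info("wrist");K=ci["K"];T=ci["T_tool_cam"]
    a=(u-K[0,2])/K[0,0];b=(v-K[1,2])/K[1,1];r=np.hypot(a,b)+1e-12
    c=np.array([np.sin(r)*a/r,np.sin(r)*b/r,np.cos(r)])
    R=o["ee_rot"]; dirw=R@T[:3,:3]@c; org=o["ee_pos"]+R@T[:3,3]
    return org+dirw*(z-org[2])/dirw[2]
E
python3 - <<'E'
from h import *
o=observe()
for nm,u,v,z in [("tabtip",344,187.5,.018),("tab L",336,165,.024),("tab R",353,165,.024),("curs ptr",283,199,.022),("jaw ptr tip",383,272,.024),("scr1",235,169.5,.012),("scr2",503,176,.012),("scr3",244,335.5,.012),("ruler R",412,165,.013),("ruler L",245,165,.013)]:
    w=wray(u,v,z,o); print(nm,w.round(4),(inv(w)*1000).round(1))
a=cv2.imread("pics/w1.png")[145:275,220:400]; cv2.imwrite("pics/w1z.png",cv2.resize(a,(792,572),interpolation=cv2.INTER_CUBIC))
E
```

```text
tabtip [0.5549 0.1228 0.018 ] [-41.9  79.1]
tab L [0.5388 0.1398 0.024 ] [-51.4 100.5]
tab R [0.5529 0.1453 0.024 ] [-36.2 100.9]
curs ptr [0.5066 0.0946 0.022 ] [-96.8  68.8]
jaw ptr tip [0.6264 0.0591 0.024 ] [ 4. -5.]
scr1 [0.4574 0.103  0.012 ] [-140.3   93.3]
scr2 [0.7199 0.1993 0.012 ] [139.2  95.5]
scr3 [ 0.5224 -0.0731  0.012 ] [-138.6  -94.5]
ruler R [0.61   0.1661 0.013 ] [ 24.6 101.2]
ruler L [0.4647 0.1102 0.013 ] [-131.1   97.6]
```

View pics/w1z.png

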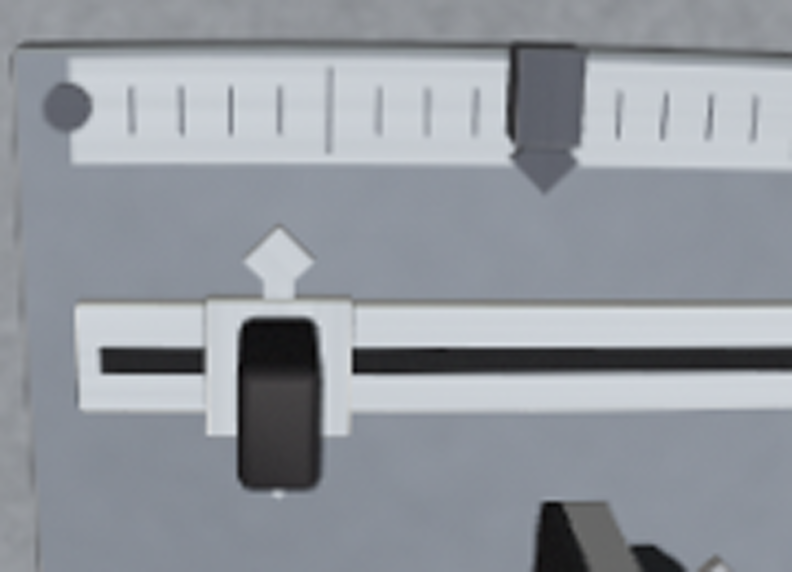

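Request:
{"op": "step_arm", "data": {"moves": [[[0.015,0.0,-0.108],[0,0.003,0],0.4],[[0.015,0.25,-0.108],[0,0.003,0],0.4],[[0.015,0.4,-0.108],[0,0.003,0],0.4],[[0.015,0.503,-0.108],[0,0.003,0],0.4],[[0.015,0.503,-0.108],[0,0.003,0],0.4]]}}

```text
time: 2.68
ee_pos: [0.5157, 0.0712, 0.0379]
ee_rot: [[0.94, -0.003, -0.341], [0.341, 0.0, 0.94], [-0.002, -1.0, 0.001]]
contact_force: [0.0, 0.2, 0.7]
width: 0.595
```

```bash
python3 - <<'E'
from h import *
plan(J(-.042,.04,.037))
p,d=camera("wrist"); cv2.imwrite("pics/w2.png",p[:,:,::-1])
E
```

```text
t 2.675 p [0.5157 0.0712 0.0379] jig [-96.2  43.6] F [0.  0.2 0.7] w 0.595
shift [ 0.2167  0.0029 -0.0155] turn [-0.0008  0.0028 -0.0016]
```

View pics/w2.png

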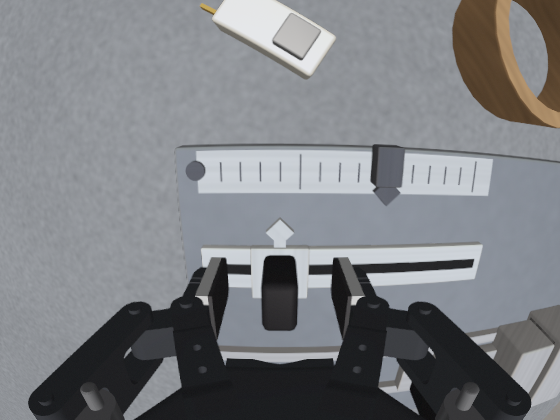

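The fingers straddle the cursor grip (280,293) and are centred on it, so I'll close.

Request:
{"op": "step_arm", "data": {"moves": [[[0,0,-0.012],[0,0,0],0.6],[[0,0,-0.012],[0,0,0],0.8],[[0,0,-0.012],[0,0,0],1.0],[[0,0,-0.012],[0,0,0],1.0],[[0,0,-0.012],[0,0,0],1.0]], "grip_force": 30}}

```text
time: 3.35
ee_pos: [0.5182, 0.067, 0.0397]
ee_rot: [[0.941, 0.002, -0.339], [0.339, -0.0, 0.941], [0.002, -1.0, -0.001]]
contact_force: [-1.6, 0.2, 6.2]
width: 0.182
```

```bash
python3 - <<'E'
from h import *
plan(J(-.042,.04,.037))
o=observe()
p,d=camera("wrist"); cv2.imwrite("pics/w3.png",p[:,:,::-1])
a=p[140:300,220:430,::-1]; cv2.imwrite("pics/w3z.png",cv2.resize(a,(788,600),interpolation=cv2.INTER_CUBIC))
E
```

```text
t 3.35 p [0.5182 0.067  0.0397] jig [-95.2  38.9] F [-1.6  0.2  6.2] w 0.182
shift [0.2129 0.0111 0.0039] turn [0.0005 0.0016 0.0011]
```

View pics/w3z.png

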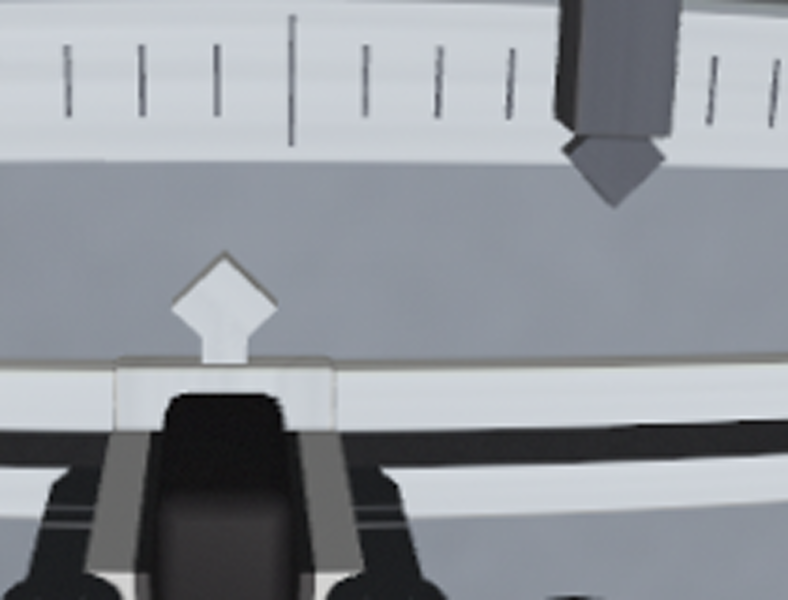

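```bash
python3 - <<'E'
from h import *
o=observe()
for nm,u,v,z in [("tab",383.7,195,.018),("tab",383.7,195,.022),("tab lo",383.7,195,.014),("cur",279.7,206.7,.022)]:
    w=wray(u,v,z,o); print(nm,w.round(4),(inv(w)*1000).round(1))
E
```

```text
tab [0.5563 0.1184 0.018 ] [-42.1  74.4]
tab [0.5547 0.1189 0.022 ] [-43.4  75.5]
tab lo [0.558  0.1178 0.014 ] [-40.7  73.3]
cur [0.5077 0.0954 0.022 ] [-95.6  69.2]
```

Request:
{"op": "step_arm", "data": {"moves": [[[0.06,-0.008,0],[0,0,0],1.0],[[0.12,-0.008,0],[0,0,0],1.0],[[0.17,-0.008,0],[0,0,0],1.0],[[0.208,-0.008,0.0],[0,0.0,0],1.0],[[0.208,-0.008,0.0],[0,0.0,0],1.0]]}}

```text
time: 4.03
ee_pos: [0.5671, 0.0847, 0.0399]
ee_rot: [[0.941, -0.0, -0.34], [0.34, -0.0, 0.941], [-0.0, -1.0, -0.0]]
contact_force: [2.6, -4.3, -16.2]
width: 0.183
```

Request:
{"op": "step_arm", "data": {"moves": [[[0,0,0],[0,0,0],1.0],[[0,0,0],[0,0,0],1.0]]}}

```text
time: 4.28
ee_pos: [0.5663, 0.0844, 0.0399]
ee_rot: [[0.941, -0.001, -0.339], [0.339, -0.0, 0.941], [-0.001, -1.0, -0.0]]
contact_force: [2.7, -4.6, -17.7]
width: 0.176
```

```bash
python3 - <<'E'
from h import *
plan(J(-.042,.04,.037))
p,d=camera("wrist"); cv2.imwrite("pics/w4.png",p[:,:,::-1])
a=p[150:270,200:360,::-1]; cv2.imwrite("pics/w4z.png",cv2.resize(a,(800,600),interpolation=cv2.INTER_CUBIC))
E
```

```text
t 4.275 p [0.5663 0.0844 0.0399] jig [-44.1  39.1] F [  2.7  -4.6 -17.7] w 0.176
shift [0.0082 0.0116 0.0037] turn [ 0.      0.0016 -0.0004]
```

View pics/w4z.png

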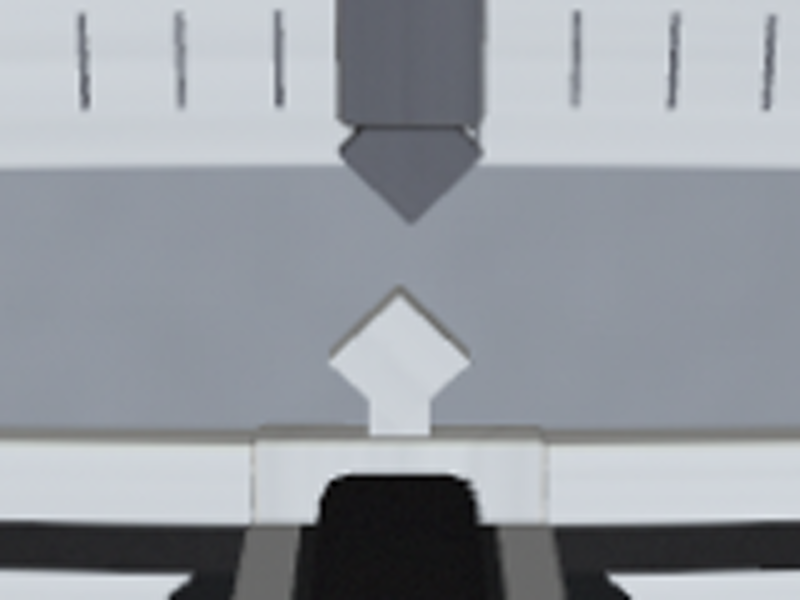

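```bash
python3 - <<'E'
from h import *
o=observe()
for y in (19.7,20.1):
  import h; h.YAW=np.radians(y)
  for nm,u,v,z in [("tab",282.2,194.7,.018),("tabL",268,180.5,.018),("tabR",296.6,180.5,.018),("cur",280,207.2,.022),("curL",265.8,222.3,.022),("curR",294.2,222.3,.022)]:
    w=wray(u,v,z,o); print(nm,w.round(4),(inv(w)*1000).round(1))
E
```

```text
tab [0.5552 0.1179 0.018 ] [-43.2  74.3]
tabL [0.5462 0.1223 0.018 ] [-50.3  81.6]
tabR [0.5594 0.1271 0.018 ] [-36.2  81.6]
cur [0.556  0.1126 0.022 ] [-44.3  69.1]
curL [0.552  0.1027 0.022 ] [-51.4  61.1]
curR [0.5653 0.1076 0.022 ] [-37.2  61.2]
tab [0.5552 0.1179 0.018 ] [-42.7  74.6]
tabL [0.5462 0.1223 0.018 ] [-49.7  81.9]
tabR [0.5594 0.1271 0.018 ] [-35.6  81.8]
cur [0.556  0.1126 0.022 ] [-43.8  69.4]
curL [0.552  0.1027 0.022 ] [-50.9  61.5]
curR [0.5653 0.1076 0.022 ] [-36.8  61.4]
```

Request:
{"op": "step_arm", "data": {"moves": [[[0.0,0.006,0],[0,0,0],1.0],[[0.0055,0.006,0],[0,0,0],1.0],[[0.0055,0.006,0],[0,0,0],1.0],[[0.0055,0.006,0],[0,0,0],1.0]]}}

```text
time: 4.82
ee_pos: [0.5684, 0.0852, 0.0398]
ee_rot: [[0.941, 0.001, -0.34], [0.34, -0.0, 0.941], [0.001, -1.0, -0.001]]
contact_force: [-0.6, -3.5, 1.2]
width: 0.181
```

```bash
python3 - <<'E'
from h import *
plan(J(-.042,.04,.037))
p,d=camera("wrist"); cv2.imwrite("pics/w5.png",p[:,:,::-1])
a=p[150:270,200:360,::-1]; cv2.imwrite("pics/w5z.png",cv2.resize(a,(800,600),interpolation=cv2.INTER_CUBIC))
E
```

```text
t 4.825 p [0.5684 0.0852 0.0398] jig [-41.9  39.1] F [-0.6 -3.5  1.2] w 0.181
shift [-0.0004  0.011   0.0037] turn [0.0004 0.0017 0.0008]
```

View pics/w5z.png

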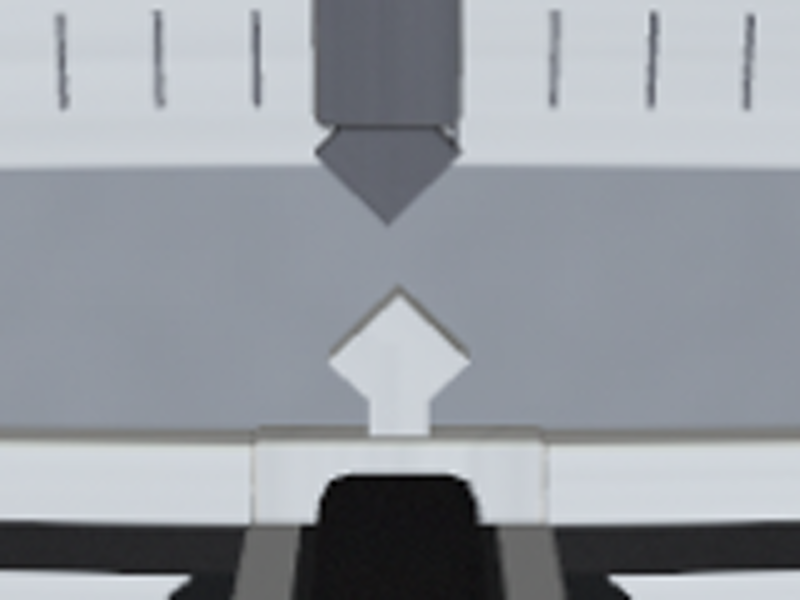

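Overshot by about 1.1 mm (tab tip at 388, cursor tip at 399, zoomed). I'll back up.

Request:
{"op": "step_arm", "data": {"moves": [[[-0.0044,0,0],[0,0,0],1.0],[[-0.0044,0,0],[0,0,0],1.0],[[-0.0044,0,0],[0,0,0],1.0],[[-0.0044,0,0],[0,0,0],1.0]]}}

```text
time: 5.38
ee_pos: [0.5677, 0.0849, 0.0398]
ee_rot: [[0.941, 0.002, -0.34], [0.34, 0.0, 0.941], [0.002, -1.0, -0.001]]
contact_force: [2.6, -2.3, 5.5]
width: 0.18
```

```bash
python3 - <<'E'
from h import *
plan(J(-.042,.04,.037))
p,d=camera("wrist"); cv2.imwrite("pics/w6.png",p[:,:,::-1])
a=p[150:270,200:360,::-1]; cv2.imwrite("pics/w6z.png",cv2.resize(a,(800,600),interpolation=cv2.INTER_CUBIC))
E
```

```text
t 5.375 p [0.5677 0.0849 0.0398] jig [-42.6  39.1] F [ 2.6 -2.3  5.5] w 0.18
shift [0.0026 0.011  0.0037] turn [0.0004 0.0017 0.0013]
```

View pics/w6z.png

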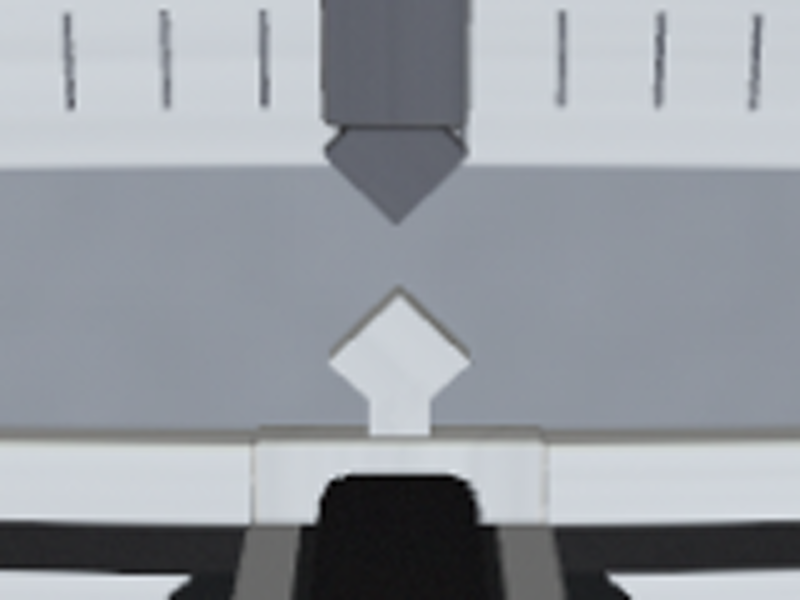

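Request:
{"op": "step_arm", "data": {"moves": [[[0,0,0],[0,0,0],0.75],[[0,0,0],[0,0,0],0.6],[[0,0,0],[0,0,0],0.5],[[0,0,0],[0,0,0],0.5]]}}

```text
time: 5.92
ee_pos: [0.5668, 0.0849, 0.0389]
ee_rot: [[0.941, -0.0, -0.34], [0.34, 0.0, 0.941], [-0.0, -1.0, 0.0]]
contact_force: [0.5, -0.5, 0.0]
width: 0.5
```

```bash
python3 - <<'E'
from h import *
plan(J(.005,-.045,.13))
p,d=camera("wrist"); cv2.imwrite("pics/w7.png",p[:,:,::-1])
a=p[150:270,200:360,::-1]; cv2.imwrite("pics/w7z.png",cv2.resize(a,(800,600),interpolation=cv2.INTER_CUBIC))
E
```

```text
t 5.925 p [0.5668 0.0849 0.0389] jig [-43.5  39.4] F [ 0.5 -0.5  0. ] w 0.5
shift [ 0.1929 -0.3644 -0.3381] turn [-0.0002  0.0017 -0.0003]
```

View pics/w7z.png

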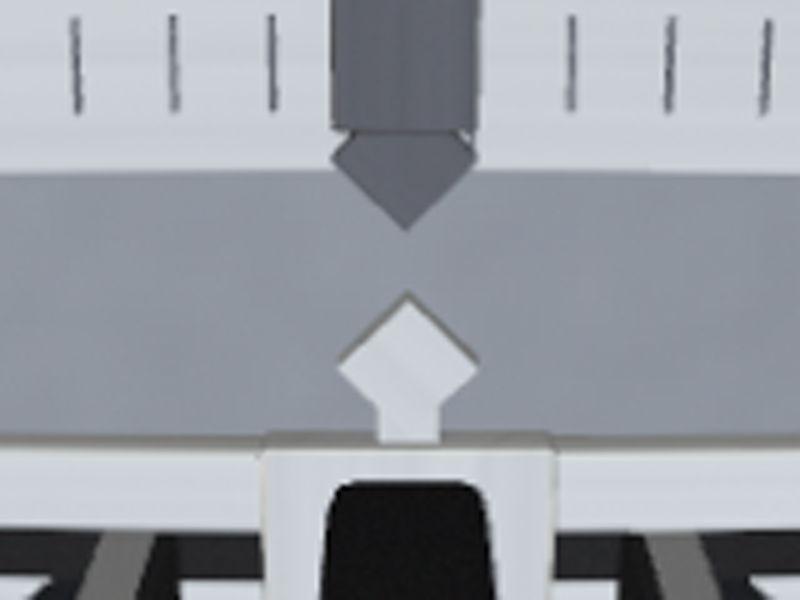

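The cursor released 0.2 mm off the tab line (406 vs 408). I'll lift and go over the jaw post.

Request:
{"op": "step_arm", "data": {"moves": [[[0,-0.2,0],[0,0,0],0.5],[[0,-0.37,0],[0,0,0],0.5],[[0.1,-0.37,-0.17],[0,0.002,0],0.5],[[0.193,-0.37,-0.338],[0,0.002,0],0.5],[[0.193,-0.37,-0.338],[0,0.002,0],0.5]]}}

```text
time: 6.6
ee_pos: [0.6425, 0.0195, 0.1309]
ee_rot: [[0.943, 0.0, -0.334], [0.334, -0.0, 0.943], [0.0, -1.0, -0.0]]
contact_force: [-1.7, -0.0, 0.1]
width: 0.5
```

```bash
python3 - <<'E'
from h import *
plan(J(.005,-.045,.053))
p,d=camera("wrist"); cv2.imwrite("pics/w8.png",p[:,:,::-1])
E
```

```text
t 6.6 p [0.6425 0.0195 0.1309] jig [  5.8 -47.8] F [-1.7 -0.   0.1] w 0.5
shift [-0.0033  0.3117  0.0112] turn [ 0.0003 -0.002   0.0002]
```

View pics/w8.png

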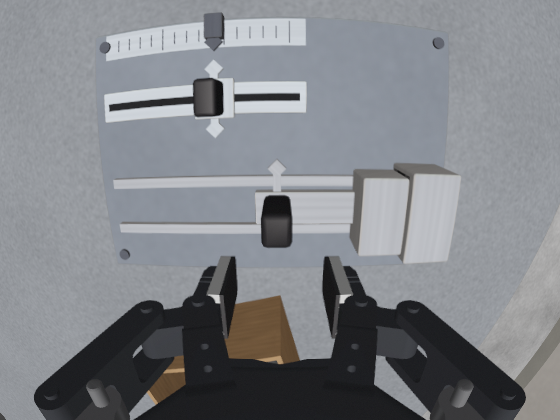

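The post is at (277,222), between the finger columns. Descending now.

Request:
{"op": "step_arm", "data": {"moves": [[[-0.003,0.15,0.008],[0,-0.002,0],0.5],[[-0.003,0.26,0.008],[0,-0.002,0],0.5],[[-0.003,0.312,0.008],[0,-0.002,0],0.5],[[-0.003,0.312,0.008],[0,-0.002,0],0.5]]}}

```text
time: 7.15
ee_pos: [0.6392, 0.0239, 0.0534]
ee_rot: [[0.94, -0.001, -0.34], [0.34, 0.0, 0.94], [-0.001, -1.0, 0.001]]
contact_force: [-0.3, 0.1, 0.4]
width: 0.503
```

Request:
{"op": "step_arm", "data": {"moves": [[[0,0,0],[0,0,0],0.7],[[0,0,0],[0,0,0],0.9],[[0,0,0],[0,0,0],1.0],[[0,0,0],[0,0,0],1.0],[[0,0,0],[0,0,0],1.0]], "grip_force": 60}}

```text
time: 7.78
ee_pos: [0.6393, 0.0232, 0.0551]
ee_rot: [[0.941, 0.0, -0.34], [0.34, -0.001, 0.941], [-0.0, -1.0, -0.001]]
contact_force: [-5.5, -1.5, 4.7]
width: 0.223
```

```bash
python3 - <<'E'
from h import *
plan(J(-.042,-.045,.053))
p,d=camera("wrist"); cv2.imwrite("pics/w9.png",p[:,:,::-1])
E
```

```text
t 7.775 p [0.6393 0.0232 0.0551] jig [  4.  -43.2] F [-5.5 -1.5  4.7] w 0.223
shift [-0.184   0.0084 -0.0067] turn [ 0.0004  0.0017 -0.0001]
```

View pics/w9.png

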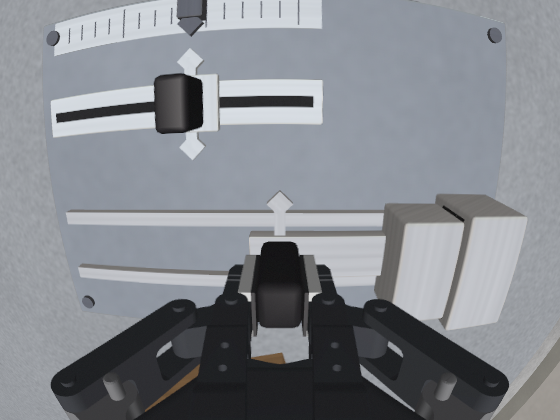

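Request:
{"op": "step_arm", "data": {"moves": [[[-0.05,-0.004,0],[0,0,0],1.0],[[-0.1,-0.004,0],[0,0,0],1.0],[[-0.14,-0.004,0],[0,0,0],1.0],[[-0.18,-0.004,0],[0,0,0],1.0],[[-0.18,-0.004,0],[0,0,0],1.0]]}}

```text
time: 8.45
ee_pos: [0.5984, 0.0084, 0.0552]
ee_rot: [[0.941, 0.004, -0.339], [0.339, 0.001, 0.941], [0.004, -1.0, -0.001]]
contact_force: [7.6, 3.9, -7.8]
width: 0.221
```

Request:
{"op": "step_arm", "data": {"moves": [[[0,0,0],[0,0,0],1.0],[[0,0,0],[0,0,0],1.0]]}}

```text
time: 8.7
ee_pos: [0.5989, 0.0086, 0.0552]
ee_rot: [[0.941, 0.004, -0.34], [0.34, 0.001, 0.941], [0.004, -1.0, -0.001]]
contact_force: [8.2, 4.6, -6.6]
width: 0.225
```

```bash
python3 - <<'E'
from h import *
plan(J(-.042,-.045,.053))
p,d=camera("wrist"); cv2.imwrite("pics/w10.png",p[:,:,::-1])
a=p[0:240,170:400,::-1]; cv2.imwrite("pics/w10z.png",cv2.resize(a,(575,600),interpolation=cv2.INTER_CUBIC))
a=p[120:240,200:360,::-1]; cv2.imwrite("pics/w10y.png",cv2.resize(a,(800,600),interpolation=cv2.INTER_CUBIC))
E
```

```text
t 8.7 p [0.5989 0.0086 0.0552] jig [-39.  -43.3] F [ 8.2  4.6 -6.6] w 0.225
shift [-0.012   0.0086 -0.0068] turn [0.0006 0.0017 0.0027]
```

View pics/w10y.png

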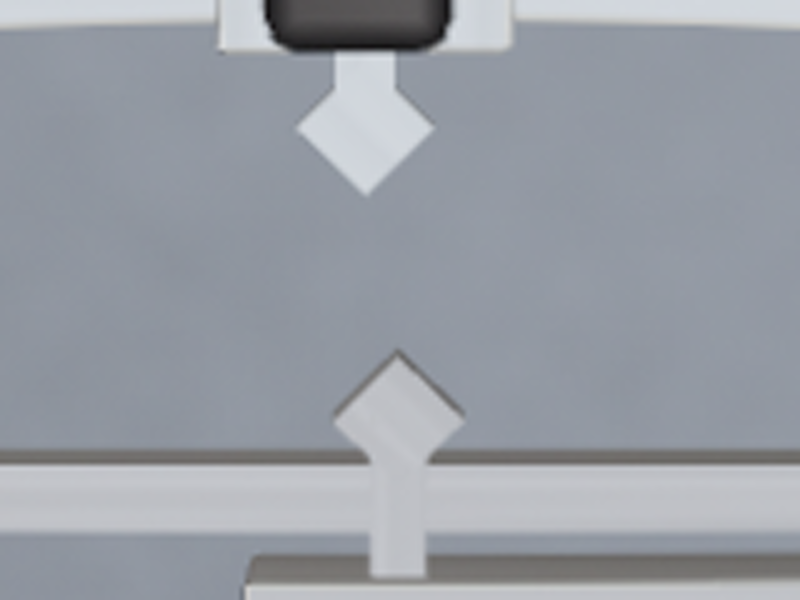

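View pics/w10z.png

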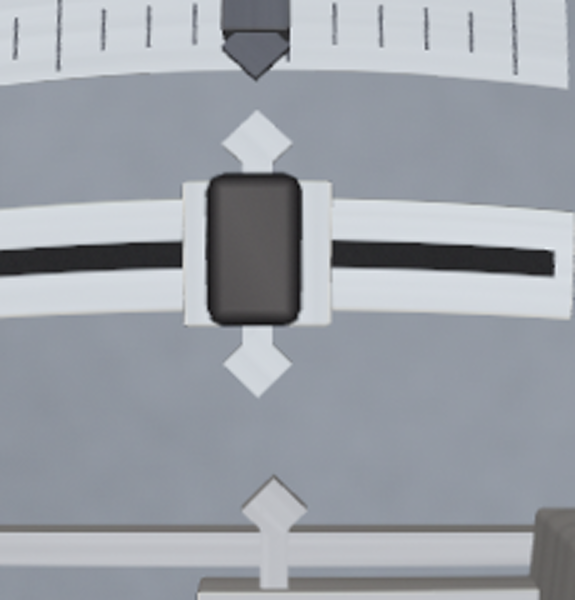

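```bash
python3 - <<'E'
import h
from h import *
o=observe()
P=dict(tab=(170+256/2.5,80/2.5,.018),curp=(170+256.5/2.5,109/2.5,.022),curm=(200+366.5/5,120+196/5,.022),jaw=(200+398/5,120+350/5,.024))
for y in (19.4,19.7,20.1):
    h.YAW=np.radians(y)
    print(y,{k:(inv(wray(*v,o))*1000).round(1) for k,v in P.items()})
E
```

```text
19.4 {'tab': array([-43.7,  75.1]), 'curp': array([-43.4,  67.9]), 'curm': array([-42.7,   7.7]), 'jaw': array([-39.3,  -8.3])}
19.7 {'tab': array([-43.3,  75.3]), 'curp': array([-43.1,  68.1]), 'curm': array([-42.7,   8. ]), 'jaw': array([-39.4,  -8.1])}
20.1 {'tab': array([-42.8,  75.6]), 'curp': array([-42.6,  68.4]), 'curm': array([-42.6,   8.3]), 'jaw': array([-39.4,  -7.8])}
```

Request:
{"op": "step_arm", "data": {"moves": [[[-0.0135,0,0],[0,0,0],1.0],[[-0.0135,0,0],[0,0,0],1.0],[[-0.0135,0,0],[0,0,0],1.0],[[-0.0135,0,0],[0,0,0],1.0]]}}

```text
time: 9.25
ee_pos: [0.5958, 0.0075, 0.0551]
ee_rot: [[0.941, 0.004, -0.34], [0.34, 0.001, 0.941], [0.004, -1.0, -0.001]]
contact_force: [9.0, 3.7, -6.9]
width: 0.224
```

```bash
python3 - <<'E'
from h import *
plan(J(-.042,-.045,.053))
p,d=camera("wrist"); cv2.imwrite("pics/w11.png",p[:,:,::-1])
a=p[0:240,170:400,::-1]; cv2.imwrite("pics/w11z.png",cv2.resize(a,(575,600),interpolation=cv2.INTER_CUBIC))
a=p[120:240,200:360,::-1]; cv2.imwrite("pics/w11y.png",cv2.resize(a,(800,600),interpolation=cv2.INTER_CUBIC))
E
```

```text
t 9.25 p [0.5958 0.0075 0.0551] jig [-42.3 -43.3] F [ 9.   3.7 -6.9] w 0.224
shift [ 0.0012  0.0085 -0.0068] turn [0.0006 0.0017 0.0027]
```

View pics/w11y.png

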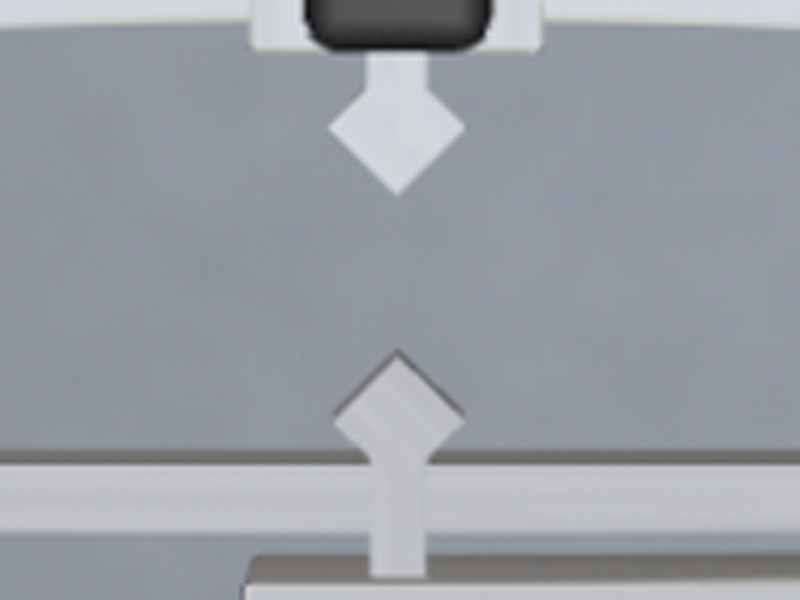

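View pics/w11z.png

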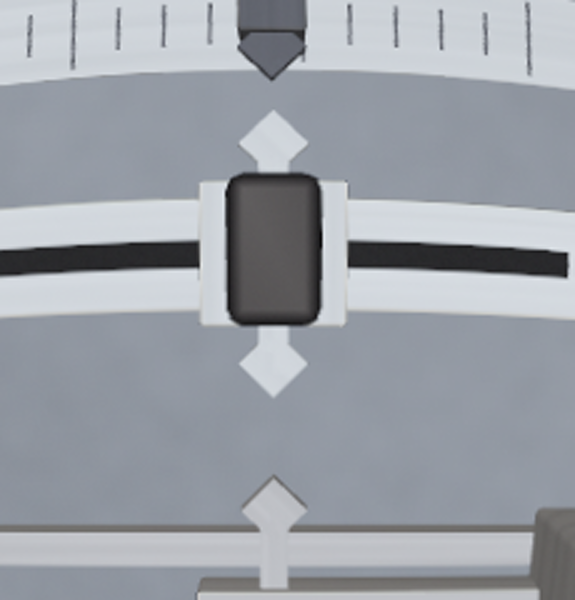

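All three pointers line up: the jaw tip is at 398 and the cursor tip at 397.5. I'll check for creep and look at the bystanders.

Request:
{"op": "step_arm", "data": {"moves": [[[0,0,0],[0,0,0],1.0],[[0,0,0],[0,0,0],1.0],[[0,0,0],[0,0,0],1.0],[[0,0,0],[0,0,0],1.0],[[0,0,0],[0,0,0],1.0]]}}

```text
time: 9.93
ee_pos: [0.5958, 0.0075, 0.0552]
ee_rot: [[0.941, 0.004, -0.34], [0.34, 0.001, 0.941], [0.004, -1.0, -0.001]]
contact_force: [8.4, 3.8, -6.3]
width: 0.223
```

```bash
python3 - <<'E'
from h import *
plan(J(-.042,-.045,.053))
p,d=camera("wrist")
a=p[120:240,200:360,::-1]; b=cv2.imread("pics/w11.png")[120:240,200:360]
cv2.imwrite("pics/w12y.png",cv2.resize(a,(800,600),interpolation=cv2.INTER_CUBIC)); print(np.abs(a.astype(int)-b).mean())
p,d=camera("scene")
b=cv2.imread("pics/scene0.png"); cv2.imwrite("pics/s12.png",p[:,:,::-1])
for nm,(x,y,w,h) in dict(box=(150,235,60,95),tape=(365,180,40,40),sw=(310,160,22,26)).items():
    print(nm,np.abs(p[y:y+h,x:x+w,::-1].astype(int)-b[y:y+h,x:x+w]).mean())
E
```

```text
t 9.925 p [0.5958 0.0075 0.0552] jig [-42.3 -43.3] F [ 8.4  3.8 -6.3] w 0.223
shift [ 0.0012  0.0086 -0.0068] turn [0.0006 0.0017 0.0028]
0.33196180555555554
box 3.0
tape 2.7047916666666665
sw 4.055361305361306
```

View pics/w12y.png

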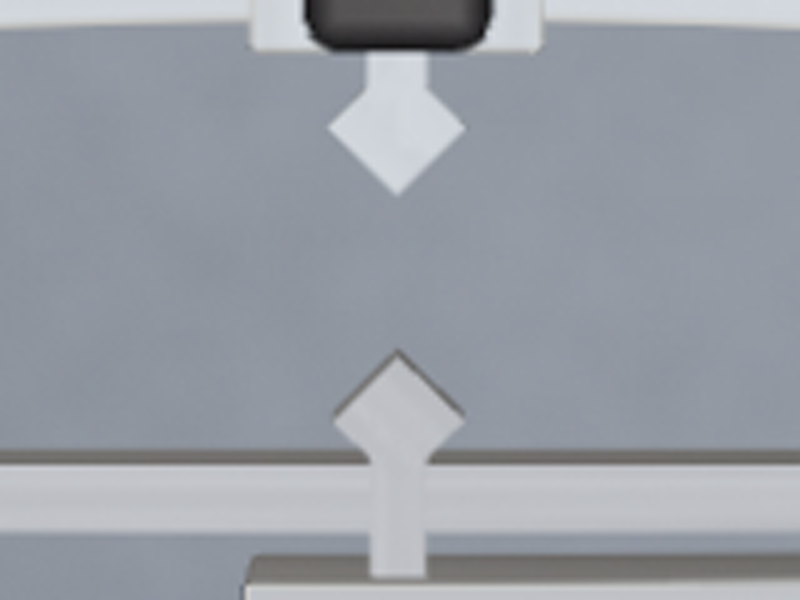

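View pics/s12.png

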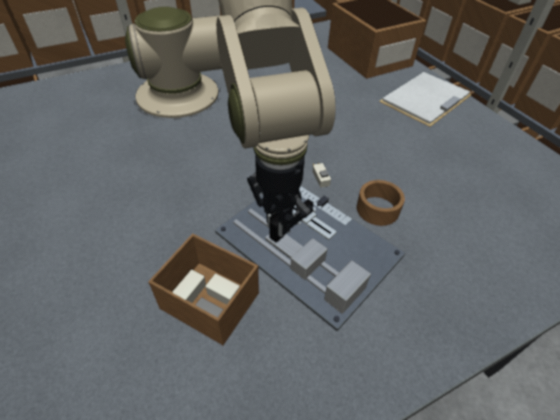

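No creep, and the box, tape roll and switch are where they started. Handing in.

```bash
python3 -c "
from plant import close_job
print(close_job())"
```

```text
the job is handed in; nothing more can be done
None
```

The clamp is open to size. The cursor sits in line with the size tab, and the gripper is still holding the sprung jaw open in line with the cursor. I handed the job in at about 10 s of the 48 s allowed.

- **Cursor:** I slid it to the tab, overshot by about 1.1 mm, corrected it and let go. After release it was about 0.2 mm from the tab's point in the wrist view.
- **Jaw:** I gripped the post with 60 N and pulled it until its pointer was within about 0.1 mm of the cursor's pointer. Over a further 0.6 s of holding, neither the picture nor the arm's position changed.
- **Forces:** The highest force reading I saw was about 18 N at the wrist, during the cursor slide, caused by my lifting slightly while gripping it.
- **Things around the clamp:** The part box, tape roll and door switch look unmoved in the last scene picture compared with the first.
- **Disagreement:** The jig's yaw came out as 19.7° from the depth images and 20.1° from the pointers in the wrist view. I trusted the pointer alignment. At 19.7° the tab and cursor offsets would change by less than 0.2 mm and the jaw by about 0.1 mm.

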